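Switch on the chromatograph modules in order

TASK

Switch the chromatograph's modules on by pressing the keys of the small switch boxes down with the fingertips, in this order: the blue key (degasser), then the yellow key (pump), then the green key (detector lamp). Press each gently until it is fully in; it stays in. Do not press the red stop key, do not lift or shift the boxes, leave everything else on the bench where it is, and finish with the fingers clear.

Things in the scene. Friction and masses are not known exactly. Their poses are not given: they have to be found in the camera images.
- blue_key_top (a point): centre of the top face of the degasser key: round blue key, 33 mm across, on a white box; 52 mm above the bench when out, 44 mm when fully in; moves down with the key. Its z axis points up.
- blue_key (a joint): travel of the blue key in m: 0 out, 0.008 fully in (its stop). It moves straight down under a push of about 3 N and stays where it is left, with no return spring; its soft cap sits on a rubber cushion on top of that travel, which gives about 1 mm for each 3 N of push and recovers when let go (so at the stop of the travel the force rises by 3 N a mm, up to 6 mm). It counts as switched on from 0.0055.
- blue_box: the loose box (0.5 kg, four rubber feet, 62 x 62 mm, 34 mm high, with a flat black collar 43 mm across and up to 36.5 mm above the bench round the key) that carries the blue key at its middle; origin at the centre of its underside, z up.
- yellow_key_top (a point): centre of the top face of the pump key: round yellow key, 33 mm across, on a white box; 52 mm above the bench when out, 44 mm when fully in; moves down with the key. Its z axis points up.
- yellow_key (a joint): travel of the yellow key in m: 0 out, 0.008 fully in (its stop). It moves straight down under a push of about 3 N and stays where it is left, with no return spring; its soft cap sits on a rubber cushion on top of that travel, which gives about 1 mm for each 3 N of push and recovers when let go (so at the stop of the travel the force rises by 3 N a mm, up to 6 mm). It counts as switched on from 0.0055; it must not go past 0.003 before its turn.
- yellow_box: the loose box (0.5 kg, four rubber feet, 62 x 62 mm, 34 mm high, with a flat black collar 43 mm across and up to 36.5 mm above the bench round the key) that carries the yellow key at its middle; origin at the centre of its underside, z up.
- green_key_top (a point): centre of the top face of the detector lamp key: round green key, 33 mm across, on a white box; 52 mm above the bench when out, 44 mm when fully in; moves down with the key. Its z axis points up.
- green_key (a joint): travel of the green key in m: 0 out, 0.008 fully in (its stop). It moves straight down under a push of about 3 N and stays where it is left, with no return spring; its soft cap sits on a rubber cushion on top of that travel, which gives about 1 mm for each 3 N of push and recovers when let go (so at the stop of the travel the force rises by 3 N a mm, up to 6 mm). It counts as switched on from 0.0055; it must not go past 0.003 before its turn.
- green_box: the loose box (0.5 kg, four rubber feet, 62 x 62 mm, 34 mm high, with a flat black collar 43 mm across and up to 36.5 mm above the bench round the key) that carries the green key at its middle; origin at the centre of its underside, z up.
- red_key_top (a point): centre of the top face of the stop key: wide red mushroom head, 40 mm across, on a mid-grey box; 52 mm above the bench when out, 44 mm when fully in; moves down with the key. Its z axis points up.
- red_key (a joint): travel of the red key in m: 0 out, 0.008 fully in (its stop). It moves straight down under a push of about 3 N and stays where it is left, with no return spring; its soft cap sits on a rubber cushion on top of that travel, which gives about 1 mm for each 3 N of push and recovers when let go (so at the stop of the travel the force rises by 3 N a mm, up to 6 mm). It must stay out: 0.002 or more counts as pressed.
- red_box: the loose box (0.5 kg, four rubber feet, 62 x 62 mm, 34 mm high, with a flat black collar 43 mm across and up to 36.5 mm above the bench round the key) that carries the red key at its middle; origin at the centre of its underside, z up.
- beaker: clear empty beaker, 54 mm across, 69 high, upright; origin at the centre of its underside. A bystander: leave it alone.
- lamp_carton: white carton 48 x 58 x 102 mm, upright; origin at the centre of its underside. A bystander: leave it alone.
- ferrule_case: flat white case with a clear lid, 46 x 72 x 19 mm; origin at the centre of its underside. A bystander: leave it alone.
- hex_keys: red folding hex key set, 26 x 100 x 21 mm, lying; origin at the centre of its underside, y along it. A bystander: leave it alone.
- marker: white marker pen with a green cap, 15 x 129 x 16 mm, lying; origin under its middle, y along it. A bystander: leave it alone.
- sample_tube: white plastic tube with a screw cap, 30 x 110 mm, lying; origin under its middle, y along it. A bystander: leave it alone.

How it is judged:
By the outcome, as a careful person would: the job done as asked, in the order asked, and still so for the second after the job is handed in, with the robot touching nothing.
It also fails if it takes over 51 s, if anything falls off the work surface, if the arm or the gripper's body presses on something with over 40 N, if the wrist force passes 120 N, or if a joint passes its speed limit or range.

ROBOT

A 6-joint arm with a two-finger parallel gripper is mounted at the origin on a cart in front of the work surface, level with it; the furniture and walls round the work are solid. World frame = base frame: x ahead of the robot, y to its left, z up, the work surface at z = 0. Lengths are in mm, angles in degrees, forces in N, time in s.
With the tool pointing down it reaches from about 350 to 850 mm from the base axis. Payload 8.1 kg.
Tool frame: the origin (TCP) lies midway between the tips of the shut fingers; the grasp point (between the pads) lies 19 mm behind it; z points along the fingers, y is the line along which they close (so a half turn about z gives the same grasp; the last joint's range is limited). The gripper opens to 85 mm and grips with 20 to 120 N. Pads are 22 mm wide; open, the fingers measure 114 mm over their backs; the gripper's body (76 mm by 85 mm) begins 54 mm behind the grasp point. The pads swing forward as they close: fully open they stand 13 mm farther back than shut.
Start: joints at [-4.893, 7.471, 85.268, -0, 87.261, -4.893], TCP at [600.004, 0.022, 231.292] pointing down, gripper open.
Joint ranges: [-169.43, 169.43], [-51.17, 129.36], [1.28, 143.12], [-76.62, 256.62], [0, 156.53], [-152.29, 152.29]. Speed limits (degrees/s): [136.94, 136.94, 159.86, 180, 180, 180].

INTERFACE

Orientations are given as [roll, pitch, yaw] about the fixed x, y, z axes, in that order (R = Rz(yaw) Ry(pitch) Rx(roll)).
In Python, from bench import r gives the robot as it stands. The module is installed in compiled form; this text tells all that it offers.
- The arm moves only by the tool jog_arm, never from a script. Its argument "rows" is a list of rows, each a list of 2 entries, a list of its own where there are three numbers: the shift along the tool's x, y, z in mm, then the turn, a rotation vector about the tool's x, y, z in rad. A call has 1 to 10 rows; each row is the pose to reach, as a shift and turn from the pose commanded when the call began, along the tool's axes at that moment; what a row does not reach only later rows make up. A row lasts 1/10 s, in which the tool goes at most 50 mm and 8.59 degrees, less where a joint would pass 70% of its speed; a pose out of reach is approached as far as the arm can. A call with a gripper value outside its range is refused whole. "grip" is the finger opening in mm, from 0 to 85.4, set as the call begins (left out, the last holds). The fingers move at their own pace and stop on an object; "force" is the grip in N (left out, the last holds). Time passes only in rows, so rows that repeat a pose let the fingers close. It gives the time, the measured TCP pose, the force, the opening and the grip force at its end, in the units of the state.
- r.sense(): the state, without advancing time (a new reading comes with each control period).
- r.snapshot(name): name is "scene" or "side" or "wrist"; returns (picture, depth): 400x640x3 uint8, blue, green, red; 400x640 float32, mm along the optical axis (not along the pixel's ray), 0 where there is no reading.
- r.camera_params(name): a dict with "fx", "fy", "cx", "cy" (pixels), "pose" (4x4, takes a point from camera to world coordinates); the wrist camera has in their place "tool_from_camera" (4x4, takes a point from camera to tool coordinates, whose origin is the TCP and whose axes are the flange's). Camera axes: x right, y down, z forward; pixel columns grow to the right and rows downward; lengths in mm; the calibration is good to about 2 mm. A picture is of the moment at which its call begins: read the wrist's pose just before it. camera_params takes no time and is no camera call.
- r.hand_in(): hands the job in; it is judged then, once.
The state is a dict: "time": time; "joint_pos": joint angles; "qd": joint speeds; "joint_efforts": joint torques, N m; "tool_pos": TCP position; "tcp_rot": TCP orientation; "ft_force": force on the tool from outside, world axes, zero at the start; "wrist_torque": the same for the moment, N m; "finger_gap": finger opening in mm; "grip_force": force on a finger pad.
Only numpy, scipy, OpenCV 4.12 (cv2) and the standard library are available. Lean on these libraries where they do the work, as an engineer would, in place of code of your own. Each camera call takes 0.05 s, during which the arm holds its last target. There are 200 camera calls.

## Working session

There is one attempt and no reset: what is moved stays moved. The work goes in short steps, Python scripts to look and compute and a tool call to move; the robot and the scene stay as the last step left them, time stands still between calls to the robot, and variables do not carry over. Pictures are saved under pics/ and viewed, at most 10 in all, crops included, and the job is handed in when it is done.

Besides the shell and the picture viewer there is one more tool, called after "Request:" as name(argument=value, ...), one argument or row to a line, values as JSON. jog_arm: Moves the arm, as the interface text tells. Its arguments: {"type":"object","properties":{"rows":{"type":"array"},"grip":{"type":"number"},"force":{"type":"number"}},"required":["rows"]}

```bash
mkdir -p pics
cat > h.py <<'E'
import numpy as np, cv2
from bench import r
def look(n,tag):
    s=r.sense(); p,d=r.snapshot(n); c=r.camera_params(n); cv2.imwrite(f'pics/{tag}.png',p); np.savez(f'pics/{tag}.npz',p=p,d=d)
    return s,p,d,c
def ray(c,T,u,v,z):
    a=T[:3,:3]@np.array([(u-c['cx'])/c['fx'],(v-c['cy'])/c['fy'],1]); o=T[:3,3]
    return o+a*(z-o[2])/a[2]
R={'blue':((100,125),),'yellow':((22,34),),'green':((45,85),),'red':((0,8),(172,180))}
def blobs(p,mina=60):
    h=cv2.cvtColor(p,cv2.COLOR_BGR2HSV); out=[]
    for k,rs in R.items():
        m=sum(cv2.inRange(h,(a,110,60),(b,255,255)) for a,b in rs)
        n,l,st,ce=cv2.connectedComponentsWithStats(m)
        for i in range(1,n):
            if st[i,4]>=mina: out.append((k,l==i,st[i],ce[i]))
    return out
def pts(c,T,d,m):
    v,u=np.nonzero(m&(d>0)); z=d[v,u]
    q=np.stack([(u-c['cx'])/c['fx']*z,(v-c['cy'])/c['fy']*z,z],1)
    return q@T[:3,:3].T+T[:3,3]
E
python3 - <<'E'
from h import *
print(r.sense())
for n in('scene','side'):
    s,p,d,c=look(n,n+'0')
    for k,m,st,ce in blobs(p):
        q=pts(c,c['pose'],d,m)
        if len(q)==0: print(n,k,st,'nodepth');continue
        t=q[q[:,2]>np.percentile(q[:,2],95)-5]
        print(n,k,st,ce.round(),'n',len(t),np.median(q,0).round(),'top mid',((t.min(0)+t.max(0))/2).round(1),'ext',np.ptp(t,axis=0).round())
E
```

```text
{'time': 0.0, 'joint_pos': array([-4.89193138e+00,  7.51502475e+00,  8.53308970e+01,  5.71855300e-04,
        8.72613729e+01, -4.89479837e+00]), 'qd': array([ 0.0087017 , -0.15236706, -0.02032783, -0.13193095, -0.07906909,
       -0.10570868]), 'joint_efforts': array([-1.90700346e-03, -5.69404185e+01, -5.00557995e+01, -2.19391650e-04,
        1.44415747e-02,  7.24149572e-05]), 'tool_pos': array([5.99439934e+02, 8.57419429e-02, 2.30229798e+02]), 'tcp_rot': array([-1.79893145e+02, -9.72414105e-03,  9.00028301e+01]), 'ft_force': array([0.3400362 , 0.41289309, 0.1247434 ]), 'wrist_torque': array([0.02097609, 0.00546071, 0.04543963]), 'grip_force': 0.0, 'finger_gap': 85.60965413954165}
scene blue [  156     0   152   161 16315] [234.  67.] n 990 [578. 408. 245.] top mid [516.  192.6 476.7] ext [277. 456. 183.]
scene blue [382   0  27  12 131] [395.   6.] n 66 [799.  58. 428.] top mid [778.6  42.4 439. ] ext [ 50. 100.  23.]
scene blue [  403     0   237   216 37409] [535.  87.] n 2374 [ 760. -302.  375.] top mid [ 755.5 -289.3  516.2] ext [ 19. 254.  32.]
scene blue [130  55  25  27 187] 
[... 1832 characters left out ...]
7.]
side yellow [302 129  46  24 480] [326. 141.] n 70 [696. 325.  24.] top mid [648.  198.7 153.1] ext [208. 406. 220.]
side yellow [349 285  17  19 266] [357. 294.] n 179 [ 432. -227.   51.] top mid [ 434.5 -223.    51.6] ext [32. 32.  6.]
side green [271 167  12  12 120] [277. 172.] n 70 [488. 234.  50.] top mid [488.9 236.5  51. ] ext [32. 32.  6.]
side green [300 290  15  18 132] [307. 298.] n 89 [ 359. -157.   12.] top mid [ 360.2 -154.2   14.4] ext [13. 43.  6.]
side red [237 204  27  31 402] [250. 219.] n 262 [359. 132.  20.] top mid [361.8 135.   21. ] ext [ 27. 102.   7.]
side red [335 228  18  14 204] [344. 234.] n 136 [504. -68.  50.] top mid [505.8 -67.3  51. ] ext [35. 38.  7.]
```

View pics/scene0.png

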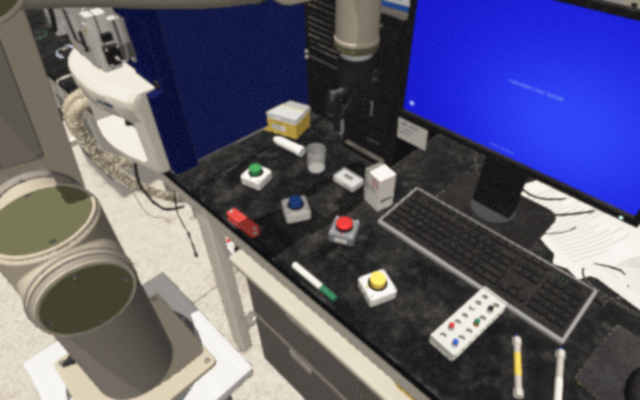

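View pics/side0.png

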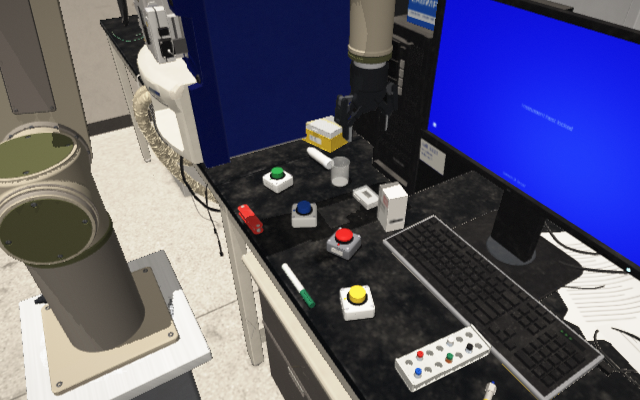

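The side view shows blue at pixel (304,207), yellow at (357,294), green at (277,172) and red at (344,234). The two cameras agree to about 1 mm: blue (478,69), yellow (434,-223), green (488,236), red (506,-67), all with tops at about 51 mm. I'll go above blue with the fingers shut and check from close by.

Request:
jog_arm(
  rows=[
    [[17,-30,15],[0,0,0]],
    [[34,-60,35],[0,0,0]],
    [[52,-90,60],[0,0,0]],
    [[69,-122,90],[0,0,0]],
    [[69,-122,111],[0,0,0]],
    [[69,-122,111],[0,0,0]],
    [[69,-122,111],[0,0,0]],
    [[69,-122,111],[0,0,0]],
    [[69,-122,111],[0,0,0]],
    [[69,-122,111],[0,0,0]],
  ],
  grip=0,
  force=20,
)

```text
time: 1.1
tool_pos: [479.2, 68.8, 121.5]
tcp_rot: [179.9, -0.0, 90.0]
ft_force: [0.6, -0.8, -0.1]
finger_gap: 0.1
grip_force: 0.0
```

```bash
cat > w.py <<'E'
import sys
from h import *
from scipy.spatial.transform import Rotation as Ro
s,p,d,c=look('wrist',sys.argv[1])
T=np.eye(4);T[:3,:3]=Ro.from_euler('xyz',s['tcp_rot'],degrees=True).as_matrix();T[:3,3]=s['tool_pos'];T=T@c['tool_from_camera']
print(s['time'],s['tool_pos'],s['tcp_rot'],s['ft_force'],s['finger_gap'])
for k,m,st,ce in blobs(p,300):
    q=pts(c,T,d,m); t=q[q[:,2]>np.percentile(q[:,2],95)-3] if len(q) else np.zeros((1,3))
    print(k,st,ce.round(),'top mid',((t.min(0)+t.max(0))/2).round(1),'ext',np.ptp(t,axis=0).round(),'ray52',ray(c,T,*ce,52).round(1))
E
python3 w.py w1
```

```text
1.1 [479.15031966  68.77409781 121.46358822] [ 1.79892765e+02 -2.81451483e-03  8.99689634e+01] [ 0.57657146 -0.81018331 -0.12425283] 0.0862529077814606
blue [ 292  180   48   49 1833] [316. 204.] top mid [479.9  72.9  51.8] ext [32. 32.  4.] ray52 [479.6  74.9  52. ]
red [ 129   33   64  145 5852] [160. 105.] top mid [364.  137.6  21.2] ext [29. 99.  4.] ray52 [381.5 140.2  52. ]
```

View pics/w1.png

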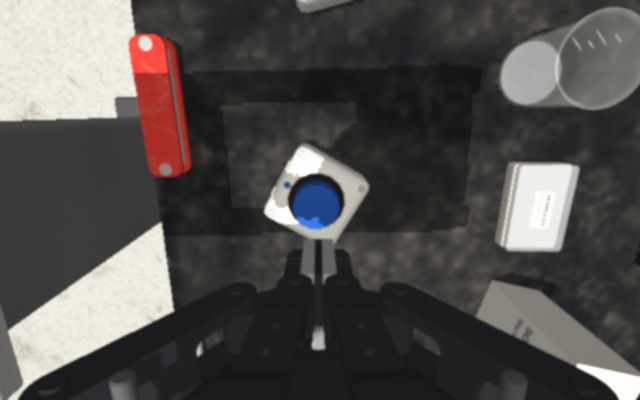

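The wrist view shows the blue key at (316,204), just ahead of the fingertips. It measures (480,73), which is within calibration of the fixed cameras, so I'll press at (479,71).

Request:
jog_arm(
  rows=[
    [[2,0,30],[0,0,0]],
    [[2,0,55],[0,0,0]],
    [[2,0,65],[0,0,0]],
    [[2,0,68],[0,0,0]],
    [[2,0,70],[0,0,0]],
    [[2,0,72],[0,0,0]],
    [[2,0,74],[0,0,0]],
    [[2,0,76],[0,0,0]],
    [[2,0,76],[0,0,0]],
    [[2,0,76],[0,0,0]],
  ],
)

```text
time: 2.15
tool_pos: [478.8, 71.0, 44.8]
tcp_rot: [179.9, -0.0, 90.0]
ft_force: [1.7, -0.1, 1.7]
finger_gap: 0.1
grip_force: 1.1
```

Request:
jog_arm(
  rows=[
    [[0,0,1],[0,0,0]],
    [[0,0,2],[0,0,0]],
    [[0,0,2],[0,0,0]],
    [[0,0,2],[0,0,0]],
  ],
)

```text
time: 2.55
tool_pos: [478.6, 71.0, 42.7]
tcp_rot: [179.9, -0.0, 90.0]
ft_force: [3.8, -0.2, 3.6]
finger_gap: -0.0
grip_force: 1.9
```

Request:
jog_arm(
  rows=[
    [[0,0,1],[0,0,0]],
    [[0,0,1],[0,0,0]],
    [[0,0,1],[0,0,0]],
  ],
)

```text
time: 2.85
tool_pos: [478.6, 71.1, 41.8]
tcp_rot: [179.9, -0.0, 90.0]
ft_force: [1.9, 0.5, 6.9]
finger_gap: -0.1
grip_force: 3.2
```

6.9 N at 41.8 mm matches a fully-in key (44 mm minus 2.3 mm of cushion). Next I'll lift and go above yellow.

Request:
jog_arm(
  rows=[
    [[0,0,-30],[0,0,0]],
    [[0,0,-75],[0,0,0]],
    [[-35,-5,-80],[0,0,0]],
    [[-80,-12,-80],[0,0,0]],
    [[-125,-19,-80],[0,0,0]],
    [[-170,-26,-80],[0,0,0]],
    [[-215,-33,-80],[0,0,0]],
    [[-260,-40,-80],[0,0,0]],
    [[-292,-44,-80],[0,0,0]],
    [[-292,-44,-80],[0,0,0]],
  ],
)

```text
time: 3.85
tool_pos: [432.2, -223.9, 120.3]
tcp_rot: [-179.9, -0.0, 89.8]
ft_force: [-0.7, 0.8, 0.2]
finger_gap: 0.3
grip_force: 0.0
```

Request:
jog_arm(
  rows=[
    [[0,0,0],[0,0,0]],
    [[0,0,0],[0,0,0]],
    [[0,0,0],[0,0,0]],
  ],
)

```text
time: 4.15
tool_pos: [434.0, -219.6, 120.9]
tcp_rot: [-180.0, -0.0, 90.1]
ft_force: [-0.8, -0.5, -0.1]
finger_gap: -0.3
grip_force: 0.0
```

```bash
python3 w.py w2
python3 - <<'E'
from h import *
s,p,d,c=look('side','side1')
for k,m,st,ce in blobs(p):
    q=pts(c,c['pose'],d,m)
    if not len(q) or k!='blue' or q[:,2].min()>100: continue
    print(k,q[:,2].max(),np.median(q,0))
E
```

```text
4.15 [ 433.95157147 -219.63024727  120.87973564] [-1.79955156e+02 -4.45268494e-02  9.00908218e+01] [-0.79104402 -0.46142586 -0.14876764] -0.31556285291966457
yellow [ 295  187   49   48 1860] [319. 211.] top mid [ 437.3 -220.4   51.7] ext [32. 31.  4.] ray52 [ 436.6 -218.1   52. ]
green [ 211   82   22   59 1056] [222. 111.] top mid [ 362.9 -152.1   15. ] ext [12. 41.  4.] ray52 [ 374.7 -151.7   52. ]
blue 209.21595994225834 [503.68910025 411.66352538  87.87875528]
blue 47.342633466935354 [477.39561292  67.68403173  43.32035473]
```

Request:
jog_arm(
  rows=[
    [[-1,1,30],[0,0,0]],
    [[-1,1,55],[0,0,0]],
    [[-1,1,65],[0,0,0]],
    [[-1,1,68],[0,0,0]],
    [[-1,1,70],[0,0,0]],
    [[-1,1,72],[0,0,0]],
    [[-1,1,74],[0,0,0]],
    [[-1,1,76],[0,0,0]],
    [[-1,1,78],[0,0,0]],
    [[-1,1,78],[0,0,0]],
  ],
)

```text
time: 5.25
tool_pos: [435.6, -222.3, 43.6]
tcp_rot: [179.9, 0.0, 90.0]
ft_force: [1.3, 0.0, 3.5]
finger_gap: -0.1
grip_force: 1.2
```

Request:
jog_arm(
  rows=[
    [[0,0,1],[0,0,0]],
    [[0,0,1],[0,0,0]],
    [[0,0,1],[0,0,0]],
  ],
)

```text
time: 5.55
tool_pos: [435.5, -222.3, 42.7]
tcp_rot: [179.9, 0.0, 90.0]
ft_force: [3.4, -0.0, 3.3]
finger_gap: -0.2
grip_force: 1.9
```

Request:
jog_arm(
  rows=[
    [[0,0,1],[0,0,0]],
    [[0,0,1],[0,0,0]],
    [[0,0,1],[0,0,0]],
  ],
)

```text
time: 5.85
tool_pos: [435.5, -222.3, 41.8]
tcp_rot: [179.9, 0.0, 90.0]
ft_force: [1.8, 0.4, 5.9]
finger_gap: -0.0
grip_force: 3.2
```

Request:
jog_arm(
  rows=[
    [[0,0,-30],[0,0,0]],
    [[0,0,-75],[0,0,0]],
    [[45,5,-80],[0,0,0]],
    [[90,10,-80],[0,0,0]],
    [[135,16,-80],[0,0,0]],
    [[180,21,-80],[0,0,0]],
    [[225,26,-80],[0,0,0]],
    [[270,32,-80],[0,0,0]],
    [[315,37,-80],[0,0,0]],
    [[360,42,-80],[0,0,0]],
  ],
)

```text
time: 6.85
tool_pos: [475.9, 139.5, 120.4]
tcp_rot: [-179.9, 0.0, 90.0]
ft_force: [-0.4, 0.6, 0.3]
finger_gap: 0.0
grip_force: 0.0
```

Request:
jog_arm(
  rows=[
    [[40,5,0],[0,0,0]],
    [[80,10,0],[0,0,0]],
    [[100,12,0],[0,0,0]],
    [[100,12,0],[0,0,0]],
    [[100,12,0],[0,0,0]],
    [[100,12,0],[0,0,0]],
  ],
)

```text
time: 7.45
tool_pos: [488.5, 236.8, 120.6]
tcp_rot: [-179.9, 0.1, 90.0]
ft_force: [0.3, -0.0, 0.4]
finger_gap: 0.2
grip_force: 0.0
```

```bash
python3 w.py w3
```

```text
7.45 [488.51243247 236.80059873 120.6402278 ] [-1.79924209e+02  5.73540224e-02  8.99605881e+01] [ 0.31517187 -0.01223766  0.44980432] 0.1779516738898193
yellow [ 578    0   62  107 4713] [611.  59.] top mid [691.8 339.5  43. ] ext [21. 61.  6.] ray52 [668.4 335.1  52. ]
green [ 295  180   47   48 1767] [318. 204.] top mid [490.7 241.4  51.8] ext [31. 31.  4.] ray52 [490.5 243.2  52. ]
red [ 149  247   47   72 2172] [171. 281.] top mid [401.2 190.8 102.4] ext [103. 118. 167.] ray52 [382.5 184.1  52. ]
```

Request:
jog_arm(
  rows=[
    [[1,0,30],[0,0,0]],
    [[1,0,55],[0,0,0]],
    [[1,0,65],[0,0,0]],
    [[1,0,68],[0,0,0]],
    [[1,0,70],[0,0,0]],
    [[1,0,72],[0,0,0]],
    [[1,0,74],[0,0,0]],
    [[1,0,76],[0,0,0]],
    [[1,0,78],[0,0,0]],
    [[1,0,79],[0,0,0]],
  ],
)

```text
time: 8.5
tool_pos: [489.7, 239.2, 42.7]
tcp_rot: [179.9, -0.0, 90.0]
ft_force: [2.5, -1.4, 3.8]
finger_gap: -0.2
grip_force: 1.9
```

Request:
jog_arm(
  rows=[
    [[0,0,1],[0,0,0]],
    [[0,0,1],[0,0,0]],
    [[0,0,1],[0,0,0]],
  ],
)

```text
time: 8.8
tool_pos: [489.8, 239.2, 42.0]
tcp_rot: [179.9, -0.0, 90.0]
ft_force: [1.1, -0.8, 6.4]
finger_gap: 0.2
grip_force: 2.9
```

Green is fully in too. I'll lift clear and check all the keys.

Request:
jog_arm(
  rows=[
    [[0,0,-30],[0,0,0]],
    [[0,0,-75],[0,0,0]],
    [[0,0,-120],[0,0,0]],
    [[0,0,-160],[0,0,0]],
    [[0,0,-160],[0,0,0]],
    [[0,0,-160],[0,0,0]],
    [[0,0,-160],[0,0,0]],
  ],
)

```text
time: 9.5
tool_pos: [488.0, 238.8, 199.5]
tcp_rot: [-179.8, 0.0, 90.0]
ft_force: [-0.2, 0.0, -0.2]
finger_gap: -0.1
grip_force: 0.0
```

Run:
```python
from h import *
for n in('side','scene'):
  s,p,d,c=look(n,n+'2')
  for k,m,st,ce in blobs(p):
    q=pts(c,c['pose'],d,m)
    if len(q) and np.median(q[:,2])<60: 
        t=q[q[:,2]>np.percentile(q[:,2],95)-5]
        print(n,k,st,np.median(q,0).round(),'top mid',((t.min(0)+t.max(0))/2).round(1),np.percentile(t[:,2],50).round(1))
```

```text
side blue [297 203  14  11 117] [477.  68.  43.] top mid [476.6  69.4  43.8] 43.3
side yellow [302 128  47  25 535] [699. 327.  25.] top mid [724.9 353.3  50.9] 46.4
side yellow [348 289  18  15 213] [ 433. -226.   43.] top mid [ 434.9 -223.6   44. ] 43.5
side green [271 170  13   9  87] [488. 235.  43.] top mid [489.6 237.3  43.8] 43.4
side green [300 290  15  18 132] [ 359. -157.   12.] top mid [ 359.7 -155.1   14.5] 13.7
side red [238 204  26  31 396] [359. 130.  20.] top mid [361.8 135.4  20.8] 20.9
side red [335 228  18  14 204] [504. -69.  49.] top mid [505.9 -67.3  50.7] 50.2
scene blue [289 197  13  12 108] [476.  67.  43.] top mid [476.9  68.4  43.7] 43.3
scene yellow [265 113  46  27 467] [697. 327.  19.] top mid [724.2 351.5  45.3] 42.7
scene yellow [369 275  17  15 197] [ 432. -226.   43.] top mid [ 434.3 -224.3   43.7] 43.2
scene yellow [513 352  10  23 186] [ 489. -510.   11.] top mid [ 487.9 -509.4   13. ] 12.3
scene green [250 167  12   8  71] [487. 233.  43.] top mid [487.5 234.9  43.6] 43.3
scene green [321 286  16  15 119] [ 359. -159.   12.] top mid [ 359.1 -155.6   13.5] 12.7
scene red [226 208  35  31 527] [359. 132.  19.] top mid [361.1 135.   20.6] 20.2
scene red [336 216  17  15 214] [504. -69.  49.] top mid [504.5 -66.8  50.8] 49.8
```

View pics/side2.png

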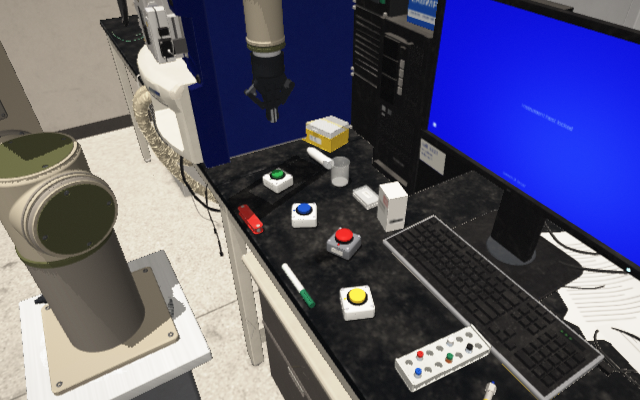

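The side view shows blue (304,208), yellow (357,296) and green (277,174) with their tops at about 43.5 mm, so all three are in. Red (344,234) is still out, nothing else has moved, and the gripper is clear.

```bash
python3 -c "
from bench import r
print(r.hand_in())"
```

```text
the job is handed in; nothing more can be done
None
```

I pressed the blue, yellow and green keys fully in, in that order, and handed the job in; the red key is still out, nothing was seen to shift in the last camera check, and the fingers are clear.

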